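# Unlock a food processor and hold its dial on pulse

### The job

The food processor was locked off for washing-up: pull the lock pin up out of its bore beside the dial and hang it upright in the U-notch of the steel holder on the machine's left flank, seated fully down inside the rim, and let go of it. Then turn the dial clockwise past its first and second clicks to the third position, the spring-return pulse at the end stop, and keep holding it there with the fingers: the job finishes while holding, as the dial springs back when let go. Leave the other things on the worktop where they are.

Things in the scene. Friction and masses are not known exactly. Their poses are not given: they have to be found in the camera images.
- processor: White food processor, fixed; base 350 (x) x 190 (y) x 75 mm high. Origin: centre of the underside; x points to its back, y to its left, yaw within 0.3. The flat control deck (75 mm high) is at its front, towards the robot. Dial axis at x -125, y 0 mm. At the back, round (85, 0), a clear bowl and lid of 86 mm radius, 218 mm high (feed chute to 265 mm); bowl handle on the right.
- lock_bore (a point): Mouth of the vertical lock bore in the deck (10 mm wide, 30 mm deep), 50 mm from the dial's axis; axes as the processor's. At the start the pin's shank stands 25 mm deep in it, between the two prongs of the dial's fork, and stops the dial.
- lock_pin: Loose upright lock pin, 76 mm tall, about 50 g, round. Origin: its tip, z up the pin. From the tip: steel shank 8 mm diameter to 34 mm (tapered foot), collar 18 mm diameter from 34 to 38, neck 11 mm diameter to 42, black grip 16 mm diameter from 42 to 76 mm. At the start the collar rests on the fork, 9 mm above the deck; raised 40 mm, the pin is clear of bore and fork.
- pin_grip (a point): Centre of the lock pin's black grip (16 mm diameter, 17 mm above and below this point): collar underside 25 mm and tip 59 mm below this point; z up along the pin.
- holder_seat (a point): Where the pin is parked: steel shelf on the processor's left flank, axes as the processor's. This point: seat centre, on the shelf's top face, 22 mm out from the flank, 80 mm high. The shelf is 6 mm thick, nothing below; a U-notch 12 mm wide runs from its front edge (20 mm to -x) to 6 mm behind this point. Rim 3 mm high round a seat 22 mm square; only the notch is cut through it.
- dial_grip (a point): Centre of the dial's black grip bar, on the vertical dial axis, 42 mm above the deck. Bar 60 mm long (this point's x; white line = pointer, +x end), 14 mm wide (y), top 13 mm above this point; round skirt (56 mm) 21 mm below it. Steel fork to this point's +y, to 60 mm from the axis, top 33 mm below it. The point turns with the dial: yaw = processor yaw + 0.63 - joint.
- dial (a joint): Dial angle, rad, clockwise from above positive. 0 = off; first and second click at 0.42 and 0.84 (it stays there); third position = end stop at 1.26. Between 0.84 and 1.26 a spring turns it back to 0.84 when released. About 0.1 N m passes a click, 0.15 N m holds it at the stop.
- spoon_by: bystander: teaspoon 139 mm long lying beside the processor's right flank; origin at the centre of its underside
- shaker_by: bystander: steel shaker, 47 mm wide, 82 mm tall, beside the right flank; origin at the centre of its underside
- cup_by: bystander: wooden cup, 52 mm wide, 53 mm tall, left of the processor, behind the holder; origin at the centre of its underside
- mug_by: bystander: white mug with handle, 112 mm tall, at the right; origin at the centre of its underside
- bowl_by: bystander: white bowl upside down, 116 mm wide, at the right; origin at the centre of its underside
- salt_box_by: bystander: bamboo box with lid, 91x110x83 mm, at the left; origin at the centre of its underside
- oil_by: bystander: bottle, 72 mm wide, 229 mm tall, at the far left or right; origin at the centre of its underside
- pot_by: bystander: white perforated utensil holder with wire handle, 155 mm tall, at the far left or right; origin at the centre of its underside
- scissors_by: bystander: scissors lying near left; origin at the centre of its underside

How it is judged:
By the outcome, as a careful person would: the job done as asked, in the order asked, and still so for the second after the job is handed in, while the arm keeps its last pose, push and grip.
It also fails if it takes over 54 s, if anything falls off the work surface, if the arm or the gripper's body presses on something with over 40 N, if the wrist force passes 120 N, or if a joint passes its speed limit or range.

### The arm

A 7-joint arm with a two-finger parallel gripper is mounted at the origin on a cart in front of the work surface, level with it; the furniture and walls round the work are solid. World frame = base frame: x ahead of the robot, y to its left, z up, the work surface at z = 0. Lengths are in m, angles in rad, forces in N, time in s.
With the tool pointing down it reaches from about 0.425 to 0.925 m from the base axis. Payload 6.8 kg.
Tool frame: the origin (TCP) lies at the very end of the fingers, on their centre line; the grasp point (between the pads) lies r.grasp_offset behind it (r.grasp_offset is the distance from the TCP to the grasp point, in m); z points along the fingers, y is the direction in which the jaws open and shut (so a half turn about z gives the same grasp; the last joint's range is limited). The gripper opens to 85 mm and grips with 20 to 120 N. Pads are 22 mm wide; open, the fingers measure 114 mm over their backs; the gripper's body (76 mm by 85 mm) begins 54 mm behind the grasp point. The pads swing forward as they close: fully open they stand 13 mm farther back than shut.
Start: joints at [-0.108, 0.477, 0.022, 1.555, -0.011, 1.109, -0.083], TCP at [0.675, 0, 0.231] pointing down, gripper open.
Joint ranges: [-2.96, 2.96], [-0.34, 2.1], [-1.41, 1.46], [0.24, 2.44], [-1.37, 4.51], [0.17, 1.92], [-2.96, 2.96]. Speed limits (rad/s): [2.39, 2.39, 3.14, 3.14, 3.14, 3.14, 3.14].

### API

Orientations are given as a rotation vector (axis times angle).
In Python, from bench import r gives the robot as it stands.
- The arm moves only by the shell command python3 -m jog 'ROWS' [FORCE]. ROWS is JSON, one flat list of numbers, 7 for each row, row after row: the turn, a rotation vector about the tool's x, y, z normalised to -1 to 1, where 1 is 180 degrees, then the shift along the tool's x, y, z normalised to -1 to 1, where 1 is 200 mm, then the opening, from 0 (shut) to 1 (fully open). In form: [wx, wy, wz, x, y, z, hand, wx, wy, wz, x, y, z, hand, ...]. A call has 1 to 12 rows; each row is the pose to reach, as a shift and turn from the pose measured when the call began, along the tool's axes at that moment, turning the shorter way round; what a row does not reach only later rows make up. A row lasts 1/10 s, in which the tool goes at most 50 mm and 8.59 degrees, less where a joint would pass 70% of its speed; a pose out of reach is approached as far as the arm can. A call with a number of a shift or a turn outside -1 to 1 is refused whole. A call with a gripper value outside its range is refused whole. The fingers move at their own pace and stop on an object; FORCE is the grip in N (left out, the last holds). Time passes only in rows, so rows that repeat a pose let the fingers close. It gives the time, the measured TCP pose, the force and the opening at its end, in the units of the state.
- r.get_obs(): the state, without advancing time (a new reading comes with each control period).
- r.grab_frame(name): name is "scene" or "side" or "wrist"; returns the picture (480x640x3 uint8, red, green, blue); there is no depth.
- r.calibration(name): a dict with "K" (3x3 intrinsics, pixels), "origin" and "rotation" of the camera in the world; the wrist camera has in their place "T_tool_cam" (4x4, takes a point from camera to tool coordinates, whose origin is the TCP and whose axes are the flange's). Camera axes: x right, y up, looking along -z (the intrinsics and any distortion apply to the point x, -y, -z); pixel columns grow to the right and rows downward; lengths in m; the calibration is good to about 2 mm. The wrist camera is an equidistant fisheye: a pixel r from the principal point sees the ray r / f radians off the axis. A picture is of the moment at which its call begins: read the wrist's pose just before it. calibration takes no time and is no camera call.
- r.hand_in(): hands the job in, once; it reports no verdict.
The state is a dict: "clock": time; "joints": joint angles; "qvel": joint speeds; "tau": joint torques, N m; "tcp_pos": TCP position; "orientation": TCP orientation; "contact_force": force on the tool from outside, world axes, zero at the start; "moment": the same for the moment, N m; "grip_width": finger opening in m.
Only numpy, scipy, OpenCV 4.12 (cv2) and the standard library are available. Lean on these libraries where they do the work, as an engineer would, in place of code of your own. Each camera call takes 0.05 s, during which the arm holds its last target.

## Working session

There is one attempt and no reset: what is moved stays moved. The work goes in short steps, Python scripts to look and compute and a shell command to move; the robot and the scene stay as the last step left them, time stands still between calls to the robot, and variables do not carry over. Pictures are saved under pics/ and viewed, and the job is handed in when it is done.

```bash
ls; mkdir -p pics; python3 - <<'E'
from bench import r
import cv2
o=r.get_obs();print(o,r.grasp_offset)
for n in("scene","side","wrist"):
    im=r.grab_frame(n);cv2.imwrite(f"pics/{n}0.png",im[:,:,::-1]);print(n,r.calibration(n))
E
```

```text
pics
{'clock': 0.0, 'joints': array([-0.10811367,  0.47783428,  0.02236181,  1.55645268, -0.01150068,
        1.1092913 , -0.08311477]), 'qvel': array([ 0.00052563, -0.00246389,  0.00073684,  0.00028548, -0.00043435,
        0.00065556,  0.00115301]), 'tau': array([-5.45967814e-04, -5.96443820e+01,  1.60769675e+00, -2.81194621e+01,
        1.24063640e-02,  9.39900521e-03,  2.20753498e-05]), 'tcp_pos': array([ 6.74407945e-01, -1.93599026e-05,  2.30302711e-01]), 'orientation': array([-2.22058911e+00, -2.22059040e+00,  2.22051073e-03]), 'contact_force': array([-0.11978703,  0.09922943, -0.71348538]), 'moment': array([0.01954469, 0.07181242, 0.07346574]), 'grip_width': 0.08548765626493145} 0.0187
scene {'K': array([[451.74788391,   0.        , 320.20930496],
       [  0.        , 451.74788391, 236.01146786],
       [  0.        ,   0.        ,   1.        ]]), 'origin': array([ 0.12928623, -0.73742745,  0.66960764]), 'rotation': array([ 0.96295696, -0.26350785, -0.48210052])}
side {'K': array([[596.47391448,   0.        , 321.72010011],
       [  0.        , 596.47391448, 240.75338423],
       [  0.        ,   0.        ,   1.        ]]), 'origin': array([0.09892362, 1.00784869, 0.52606317]), 'rotation': array([ 0.34178919, -1.57205658, -2.27627507])}
wrist {'K': array([[371.64829954,   0.        , 322.91109933],
       [  0.        , 371.64829954, 233.47243495],
       [  0.        ,   0.        ,   1.        ]]), 'T_tool_cam': array([[-1.10379862e-04,  9.60476485e-01,  2.78361114e-01,
         7.03301512e-02],
       [ 9.99999909e-01,  2.20895208e-04, -3.65657400e-04,
         9.92596260e-04],
       [-4.12693970e-04,  2.78361049e-01, -9.60476422e-01,
        -1.43316343e-01],
       [ 0.00000000e+00,  0.00000000e+00,  0.00000000e+00,
         1.00000000e+00]])}
```

View pics/scene0.png

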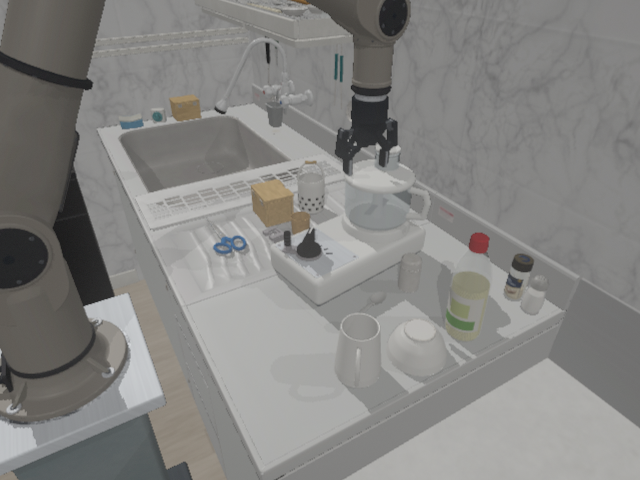

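View pics/side0.png

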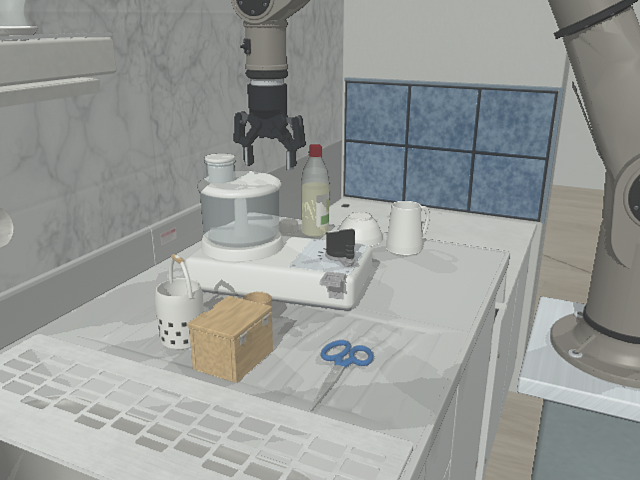

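View pics/wrist0.png

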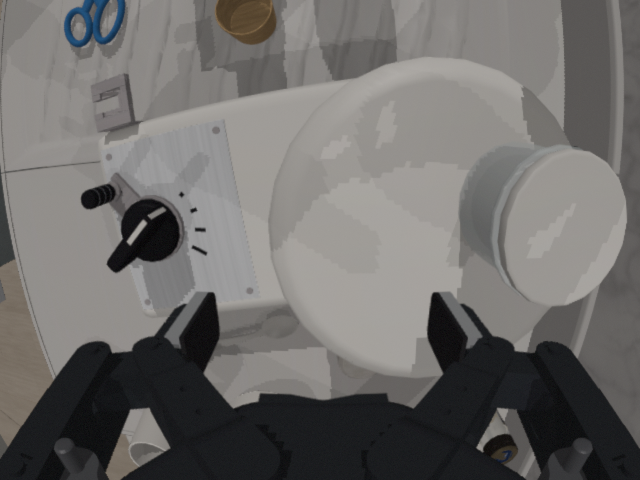

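The wrist view shows the holder near (113,100), the pin grip from (88,197) to (110,190), the dial near (150,232) and the lid directly under the gripper. I'll cast rays to get coarse positions.

```bash
cat > h.py <<'E'
import numpy as np, cv2, json, os
from scipy.spatial.transform import Rotation as R
from bench import r
def snap(name,file):
    o=r.get_obs(); im=r.grab_frame(name); cv2.imwrite(f"pics/{file}.png",im[:,:,::-1])
    d=dict(name=name,p=list(o['tcp_pos']),o=list(o['orientation'])); json.dump(d,open(f"pics/{file}.json","w"))
    return im
def cam(file):
    d=json.load(open(f"pics/{file}.json")); c=r.calibration(d['name'])
    if d['name']=='wrist':
        T=np.eye(4);T[:3,:3]=R.from_rotvec(d['o']).as_matrix();T[:3,3]=d['p']
        T=T@c['T_tool_cam'];return c['K'],T[:3,3],T[:3,:3],True
    return c['K'],np.array(c['origin']),R.from_rotvec(c['rotation']).as_matrix(),False
def ray(file,u,v):
    K,o,M,fe=cam(file); a=(u-K[0,2])/K[0,0]; b=(v-K[1,2])/K[1,1]
    if fe:
        t=np.hypot(a,b); s=np.sin(t)/t if t>1e-9 else 1
        d=np.array([a*s,-b*s,-np.cos(t)])
    else: d=np.array([a,-b,-1.]);d/=np.linalg.norm(d)
    return o,M@d
def onz(file,u,v,z):
    o,d=ray(file,u,v); return o+d*(z-o[2])/d[2]
def meet(*obs):
    A=np.zeros((3,3));b=np.zeros(3);L=[ray(*q) for q in obs]
    for o,d in L:
        P=np.eye(3)-np.outer(d,d);A+=P;b+=P@o
    x=np.linalg.solve(A,b); return x,[round(float(np.linalg.norm(np.cross(x-o,d)))*1e3,1) for o,d in L]
def proj(file,X):
    K,o,M,fe=cam(file); p=M.T@(np.asarray(X)-o); p=np.array([p[0],-p[1],-p[2]])
    if fe:
        h=np.hypot(p[0],p[1]);t=np.arctan2(h,p[2]);q=p[:2]/h*t
    else:q=p[:2]/p[2]
    return q*K[0,0]+K[:2,2]
def rel(dx,dy,dz):
    "world shift -> tool-axes normalised"
    o=r.get_obs();return R.from_rotvec(o['orientation']).as_matrix().T@np.array([dx,dy,dz])/0.2
E
python3 - <<'E'
import json
json.dump(dict(name='wrist',p=[6.74407945e-01,-1.93599026e-05,2.30302711e-01],o=[-2.22058911,-2.22059040,2.22051073e-03]),open('pics/wrist0.json','w'))
json.dump(dict(name='scene',p=0,o=0),open('pics/scene0.json','w'));json.dump(dict(name='side',p=0,o=0),open('pics/side0.json','w'))
from h import *
np.set_printoptions(precision=4,suppress=True)
for q in [(109,157),(215,130),(250,291),(148,302)]: print('bolt',onz('wrist0',*q,0.077))
print('gripTopEnd',onz('wrist0',88,197,.142)); print('holder',onz('wrist0',113,103,.08))
print('dial skirt',onz('wrist0',152,230,.096))
for q in [(140,125),(300,90)]:print('flank',onz('wrist0',*q,.07))
E
```

```text
bolt [0.4843 0.0553 0.077 ]
bolt [0.5878 0.0716 0.077 ]
bolt [ 0.6104 -0.069   0.077 ]
bolt [ 0.5061 -0.0847  0.077 ]
gripTopEnd [0.5035 0.0309 0.142 ]
holder [0.4933 0.1029 0.08  ]
dial skirt [ 0.5324 -0.0072  0.096 ]
flank [0.5152 0.081  0.07  ]
flank [0.6569 0.1021 0.07  ]
```

```bash
python3 -m jog '[0,0,0,0,0,-0.25,1, 0,0,0,-0.1,-0.25,-0.3,1, 0,0,0,-0.2,-0.5,-0.35,1, 0,0,0,-0.25,-0.775,-0.35,1, 0,0,0,-0.25,-0.775,-0.35,1, 0,0,0,-0.25,-0.775,-0.35,1]'; python3 - <<'E'
from h import *
snap('wrist','w1')
E
```

```text
clock: 0.75
tcp_pos: [0.5174, -0.0511, 0.3012]
orientation: [-2.223, -2.219, 0.002]
contact_force: [0.9, 0.6, -0.1]
grip_width: 0.0853
```

View pics/w1.png

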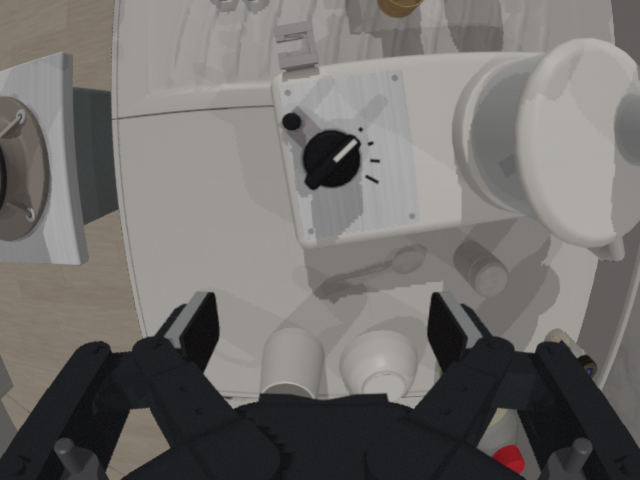

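```bash
python3 - <<'E'
import cv2
im=cv2.imread('pics/w1.png')[10:250,250:440]
cv2.imwrite('pics/w1c.png',cv2.resize(im,None,fx=2.5,fy=2.5,interpolation=cv2.INTER_CUBIC)); 
s=cv2.imread('pics/side0.png')[215:315,280:380]
cv2.imwrite('pics/s0c.png',cv2.resize(s,None,fx=6,fy=6,interpolation=cv2.INTER_CUBIC))
E
```

```text
(no output)
```

View pics/w1c.png

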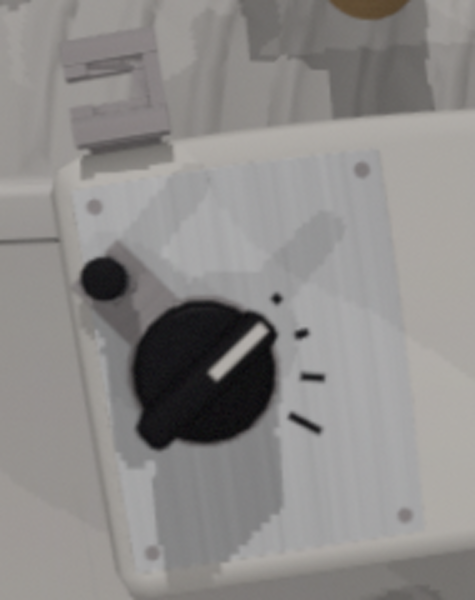

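View pics/s0c.png

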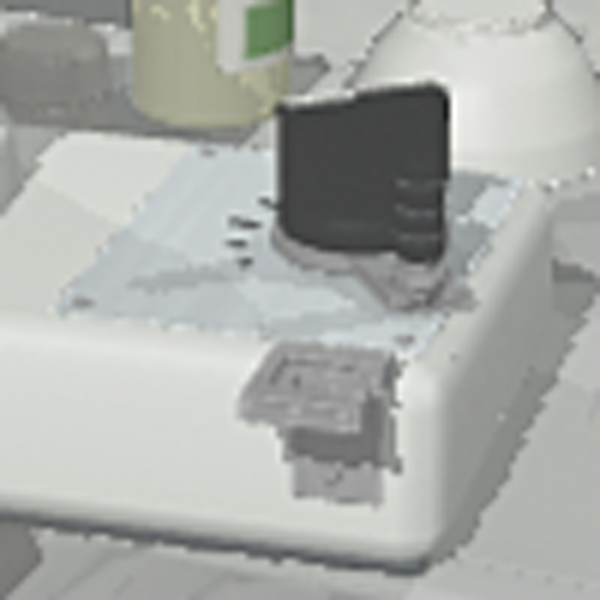

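```bash
python3 - <<'E'
from h import *
np.set_printoptions(precision=4,suppress=True)
f=lambda x,y:(250+(x+.5)/2.5-.5,10+(y+.5)/2.5-.5)
B=np.array([onz('w1',*f(*q),0.0755) for q in [(95,207),(362,170),(405,515),(152,553)]]);print(B,B.mean(0))
e=[B[1]-B[0],B[2]-B[3]];yaw=np.mean([np.arctan2(x[1],x[0]) for x in e]);print('yaw',[np.arctan2(x[1],x[0]) for x in e],[np.linalg.norm(x) for x in e],np.arctan2((B[3]-B[0])[0],-(B[3]-B[0])[1]))
ax=onz('w1',*f(204,372),.096);print('axis',ax)
im=cv2.imread('pics/w1.png').max(2)
n,l,s,c=cv2.connectedComponentsWithStats((im[100:140,275:310]<60).astype(np.uint8));print(s,c+[275,100])
pt=onz('w1',*f(104,279),.126);print('pin',pt,np.linalg.norm((pt-ax)[:2]))
u=np.array([np.cos(yaw),np.sin(yaw)]);v=np.array([-u[1],u[0]])
org=ax[:2]+.125*u
print('orig',org,'pin in proc',(pt[:2]-org)@u,(pt[:2]-org)@v)
print('boltcentre in proc',(B.mean(0)[:2]-org)@u,(B.mean(0)[:2]-org)@v)
for q in [(60,40),(157,28),(170,135),(78,150),(148,90),(105,112),(100,70)]:
    p=onz('w1',*f(*q),.083);print('holder',q,p,(p[:2]-org)@u,(p[:2]-org)@v)
E
```

```text
[[ 0.4841  0.0557  0.0755]
 [ 0.589   0.0718  0.0755]
 [ 0.6105 -0.0687  0.0755]
 [ 0.5054 -0.085   0.0755]] [ 0.5472 -0.0065  0.0755]
yaw [np.float64(0.15300531102485804), np.float64(0.15383310149189483)] [np.float64(0.1061570183336873), np.float64(0.10641678265587681)] 0.15037814134976565
axis [ 0.5262 -0.0089  0.096 ]
[[   0    0   35   40 1149]
 [   8   13   18   17  251]] [[292.1027 119.0896]
 [291.5299 121.3785]]
pin [0.4917 0.0258 0.126 ] 0.048884635862255596
orig [0.6497 0.0102] pin in proc -0.15379138513917948 0.03950650282108962
boltcentre in proc -0.10384414769206933 -0.0009048556047555031
holder (60, 40) [0.4711 0.1233 0.083 ] -0.15924842302814946 0.13900241149867612
holder (157, 28) [0.5086 0.1271 0.083 ] -0.12160972060496215 0.1370559055412672
holder (170, 135) [0.5135 0.083  0.083 ] -0.12345462742612777 0.09274844097162563
holder (78, 150) [0.4783 0.0777 0.083 ] -0.15911046034709164 0.09293466270006226
holder (148, 90) [0.5052 0.1013 0.083 ] -0.1289454029768894 0.11213169095274399
holder (105, 112) [0.4887 0.0927 0.083 ] -0.1465472162379811 0.10615461481187864
holder (100, 70) [0.4867 0.11   0.083 ] -0.14585175012882823 0.12353736934151645
```

Wrist-camera numbers: yaw is about 0.153, dial axis (0.526,-0.009), pin (0.491,0.026), which matches the model, and holder seat about (0.494,0.105). I'll hover over the pin with the jaws parallel to the dial bar.

```bash
python3 -m jog '[0,0,-0.042,0.1,-0.03,0.1,0.7, 0,0,-0.083,0.2,-0.06,0.2,0.7, 0,0,-0.125,0.3,-0.1,0.35,0.7, 0,0,-0.166,0.386,-0.13,0.5,0.7, 0,0,-0.208,0.386,-0.13,0.6,0.7, 0,0,-0.249,0.386,-0.13,0.6,0.7, 0,0,-0.249,0.386,-0.13,0.6,0.7, 0,0,-0.249,0.386,-0.13,0.6,0.7]'; python3 - <<'E'
from h import *
snap('wrist','w2')
E
```

```text
clock: 1.6
tcp_pos: [0.4942, 0.0274, 0.1812]
orientation: [-1.212, -2.898, -0.001]
contact_force: [0.0, -0.2, 0.7]
grip_width: 0.0596
```

View pics/w2.png

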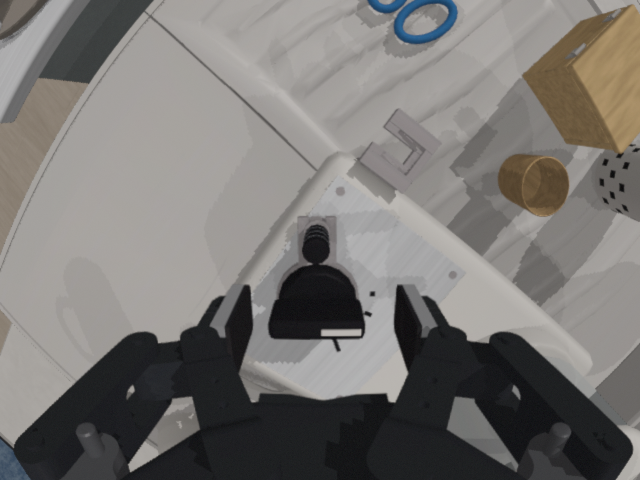

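```bash
python3 - <<'E'
from h import *
np.set_printoptions(precision=4,suppress=True)
print(r.get_obs()['tcp_pos'])
print('pin',onz('w2',316,249,.126), 'proj TCP',proj('w2',[.4942,.0274,.1812]),'proj pin',proj('w2',[.4913,.0262,.126]))
S=np.array([.4944,.1046,.083]);print('seat',proj('w2',S))
im=cv2.imread('pics/w2.png')
c=cv2.resize(im[100:300,260:460],None,fx=3,fy=3,interpolation=cv2.INTER_CUBIC)
def m(X,col):
    p=proj('w2',X);q=(int((p[0]-260+.5)*3),int((p[1]-100+.5)*3));cv2.circle(c,q,2,col,-1)
u=np.array([np.cos(.153),np.sin(.153),0]);v=np.array([-u[1],u[0],0])
for a in(-.011,.011):
    for b in (-.011,.011): m(S+a*u+b*v,(0,0,255))
m(S,(0,255,0)); m([.4913,.0262,.126],(0,255,0))
cv2.imwrite('pics/w2c.png',c)
E
```

```text
[0.4942 0.0273 0.1814]
pin [0.4897 0.0272 0.126 ] proj TCP [321.6226 296.8374] proj pin [316.7494 252.1436]
seat [404.8028 152.8008]
```

View pics/w2c.png

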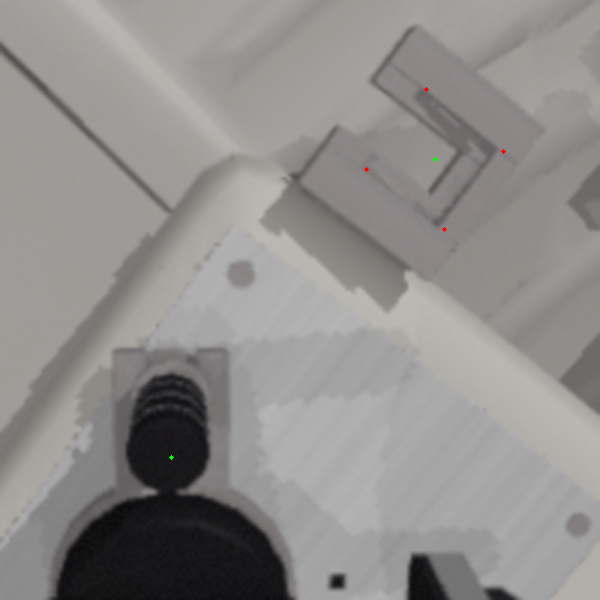

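Pin top is at (316,249) in this view and the holder's U-notch reads clearly near (404,152). Descending now.

```bash
python3 -m jog '[0,0,0,0.011,-0.015,0.15,0.6, 0,0,0,0.011,-0.015,0.3,0.6, 0,0,0,0.011,-0.015,0.436,0.6, 0,0,0,0.011,-0.015,0.436,0.6, 0,0,0,0.011,-0.015,0.436,0.6]' 30; python3 - <<'E'
from h import *
snap('wrist','w3')
E
```

```text
clock: 2.15
tcp_pos: [0.4911, 0.0269, 0.0948]
orientation: [1.214, 2.897, 0.001]
contact_force: [-0.1, 1.2, 0.2]
grip_width: 0.0513
```

View pics/w3.png

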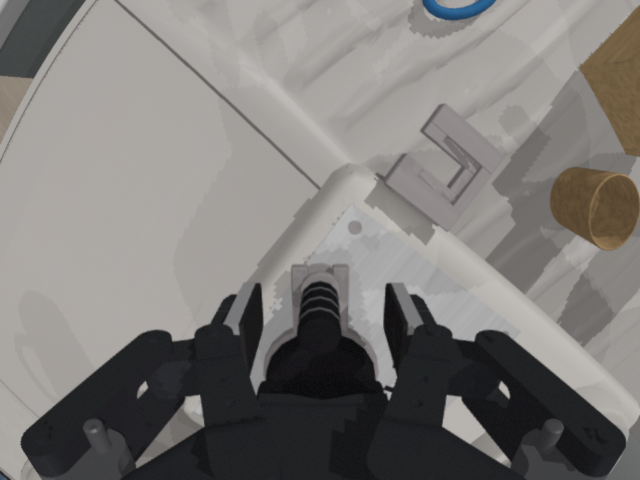

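Pin is centred (column 320) between the pads (262 and 386). Closing.

```bash
python3 -m jog '[0,0,0,0,0,0,0.4, 0,0,0,0,0,0,0.25, 0,0,0,0,0,0,0.15, 0,0,0,0,0,0,0.1, 0,0,0,0,0,0,0, 0,0,0,0,0,0,0, 0,0,0,0,0,0,0]' 30
```

```text
clock: 2.9
tcp_pos: [0.4922, 0.0266, 0.0965]
orientation: [1.213, 2.895, 0.003]
contact_force: [-2.1, -1.6, 7.9]
grip_width: 0.015
```

```bash
python3 -m jog '[0,0,0,0,0,-0.05,0, 0,0,0,0,0,-0.1,0, 0,0,0,0,0,-0.15,0, 0,0,0,0,0,-0.2,0, 0,0,0,0,0,-0.25,0, 0,0,0,0,0,-0.25,0, 0,0,0,0,0,-0.25,0]' 30; python3 - <<'E'
from h import *
snap('wrist','w4');snap('side','s4')
s=cv2.imread('pics/s4.png')[180:330,250:400]
cv2.imwrite('pics/s4c.png',cv2.resize(s,None,fx=4,fy=4,interpolation=cv2.INTER_CUBIC))
E
```

```text
clock: 3.6
tcp_pos: [0.4921, 0.0266, 0.1467]
orientation: [1.213, 2.894, 0.003]
contact_force: [-0.3, 0.2, -0.2]
grip_width: 0.0152
```

View pics/w4.png

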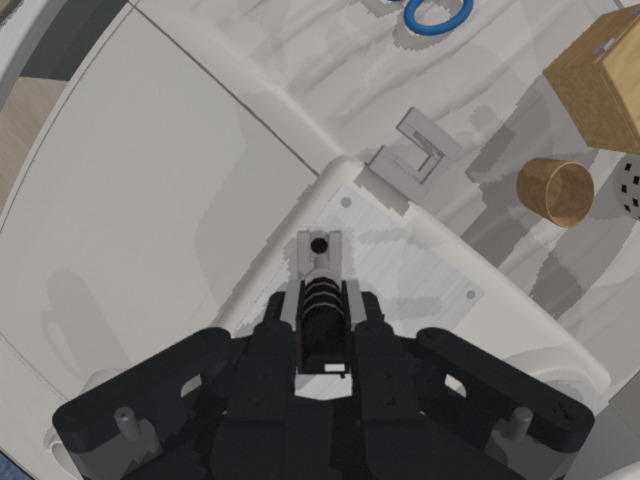

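View pics/s4c.png

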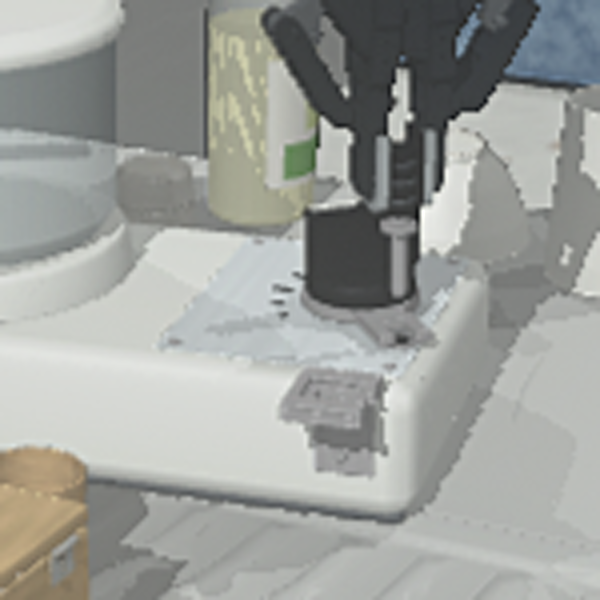

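```bash
python3 - <<'E'
from h import *
s=cv2.imread('pics/w4.png')[225:325,270:370]
cv2.imwrite('pics/w4c.png',cv2.resize(s,None,fx=6,fy=6,interpolation=cv2.INTER_CUBIC))
s=cv2.imread('pics/s4.png')[210:290,310:390]
cv2.imwrite('pics/s4d.png',cv2.resize(s,None,fx=7,fy=7,interpolation=cv2.INTER_CUBIC))
np.set_printoptions(precision=2,suppress=True)
for z in(.0467+.05-.0,.13,.134): print(z,proj('s4',[.4917,.0266,z]),proj('w4',[.4917,.0266,z]))
E
```

```text
0.09670000000000001 [348.84 255.1 ] [321.15 256.5 ]
0.13 [349.16 238.77] [321.07 280.64]
0.134 [349.19 236.79] [321.06 284.12]
```

View pics/w4c.png

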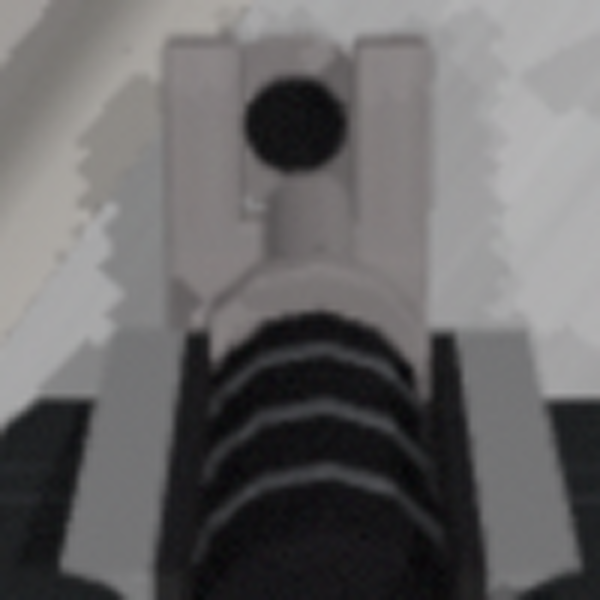

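View pics/s4d.png

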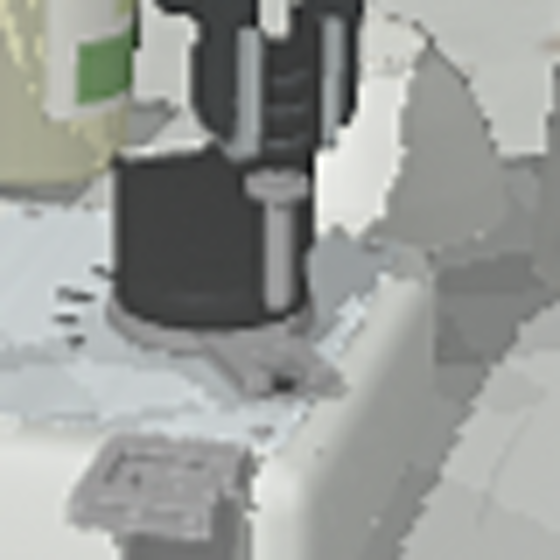

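```bash
python3 - <<'E'
from h import *
np.set_printoptions(precision=4,suppress=True)
u=np.array([np.cos(.153),np.sin(.153),0]);v=np.array([-u[1],u[0],0])
f=lambda x,y:('w2',260+(x+.5)/3-.5,100+(y+.5)/3-.5,.083)
a=onz(*f(495,153));b=onz(*f(437,224));print(a,b,a-b,np.linalg.norm(a-b),'seat',(a+b)/2-.011*u)
print('bore',onz('w4',319.3,245.5,.075))
s=cv2.imread('pics/w4.png')[95:215,355:475]
cv2.imwrite('pics/w4h.png',cv2.resize(s,None,fx=5,fy=5,interpolation=cv2.INTER_CUBIC))
print(rel(.4938-.4921,.1060-.0266,0))
E
```

```text
[0.5027 0.1155 0.083 ] [0.5051 0.095  0.083 ] [-0.0024  0.0205  0.    ] 0.020624382137027036 seat [0.493  0.1036 0.083 ]
bore [0.4914 0.0253 0.075 ]
[0.2771 0.2844 0.0001]
```

View pics/w4h.png

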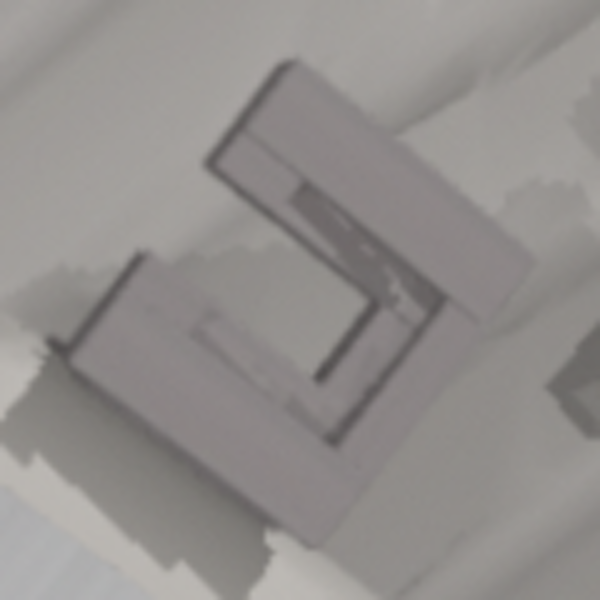

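```bash
python3 - <<'E'
from h import *
np.set_printoptions(precision=4,suppress=True)
u=np.array([np.cos(.153),np.sin(.153),0]);v=np.array([-u[1],u[0],0])
f=lambda x,y,z:onz('w4',355+(x+.5)/5-.5,95+(y+.5)/5-.5,z)
a=f(381,305,.08);b=f(324,381,.08);print('notch',np.linalg.norm(a-b),(a+b)/2-.006*u)
a=f(447,298,.083);b=f(333,447,.083);print('rim',np.linalg.norm(a-b),(a+b)/2-.011*u)
c=f(303,182,.083);print('rimleft',np.linalg.norm(a-c))
d=f(200,325,.083);print('centre4',(a+b+c+d)/4)
a=f(295,60,.083);b=f(537,262,.083);c=f(318,547,.083);d=f(68,353,.083);print('outer',[np.linalg.norm(p-q) for p,q in((a,b),(b,c),(c,d),(d,a))],((a+b+c+d)/4-(a+b+c+d)/4),(a+d)/2+.020*u)
E
```

```text
notch 0.011223004035000176 [0.4931 0.104  0.08  ]
rim 0.02201238693386588 [0.493  0.1038 0.083 ]
rimleft 0.021696540734495156
centre4 [0.4933 0.1042 0.083 ]
outer [np.float64(0.036933915723918596), np.float64(0.04257890615926559), np.float64(0.037209205170195006), np.float64(0.04230172306687516)] [0. 0. 0.] [0.493 0.104 0.083]
```

```bash
python3 - <<'E'
from h import *
np.set_printoptions(precision=4,suppress=True)
M=R.from_rotvec([1.213,2.894,.003]).as_matrix();tx,ty=M[:,0],M[:,1]
P=np.array([.4921,.0266,0]);z=np.array([0,0,1.])
for off in (-.002,-.001,0,.001):
    C=P+off*tx
    print(off,'collar far edge',proj('w4',C+.009*tx+.136*z),'collar sides',proj('w4',C-.009*ty+.136*z)[0],proj('w4',C+.009*ty+.136*z)[0],'shank mid far',proj('w4',C+.004*tx+.115*z),'tip far',proj('w4',C+.003*tx+.1002*z))
E
```

```text
-0.002 collar far edge [321.6636 272.223 ] collar sides 301.94399571204127 341.4401756198814 shank mid far [321.6704 265.6178] tip far [321.6691 257.447 ]
-0.001 collar far edge [321.6608 270.1481] collar sides 301.8977102385487 341.4808208971762 shank mid far [321.668  263.7666] tip far [321.667  255.7122]
0 collar far edge [321.6581 268.0639] collar sides 301.8516251404816 341.5212878990531 shank mid far [321.6657 261.9083] tip far [321.6649 253.9717]
0.001 collar far edge [321.6554 265.9704] collar sides 301.8057474463836 341.56157041668024 shank mid far [321.6634 260.043 ] tip far [321.6629 252.2254]
```

```bash
python3 - <<'E'
from h import *
print(rel(.0010,.0774,0))
E
python3 -m jog '[0,0,0,0.09,0.09,-0.02,0, 0,0,0,0.18,0.185,-0.02,0, 0,0,0,0.272,0.276,-0.02,0, 0,0,0,0.272,0.276,-0.02,0, 0,0,0,0.272,0.276,-0.02,0, 0,0,0,0.272,0.276,-0.02,0]' 30; python3 - <<'E'
from h import *
print(r.get_obs()['tcp_pos'])
snap('wrist','w5');snap('side','s5')
s=cv2.imread('pics/w5.png')[205:325,260:380]
cv2.imwrite('pics/w5c.png',cv2.resize(s,None,fx=5,fy=5,interpolation=cv2.INTER_CUBIC))
s=cv2.imread('pics/s5.png')[210:310,280:380]
cv2.imwrite('pics/s5c.png',cv2.resize(s,None,fx=6,fy=6,interpolation=cv2.INTER_CUBIC))
E
```

```text
[2.72408304e-01 2.74932175e-01 1.23241772e-04]
clock: 4.3
tcp_pos: [0.4926, 0.1028, 0.1496]
orientation: [1.215, 2.895, 0.0]
contact_force: [-1.0, 0.6, -0.5]
grip_width: 0.0148
[0.49256514 0.10284572 0.14964744]
```

View pics/w5c.png

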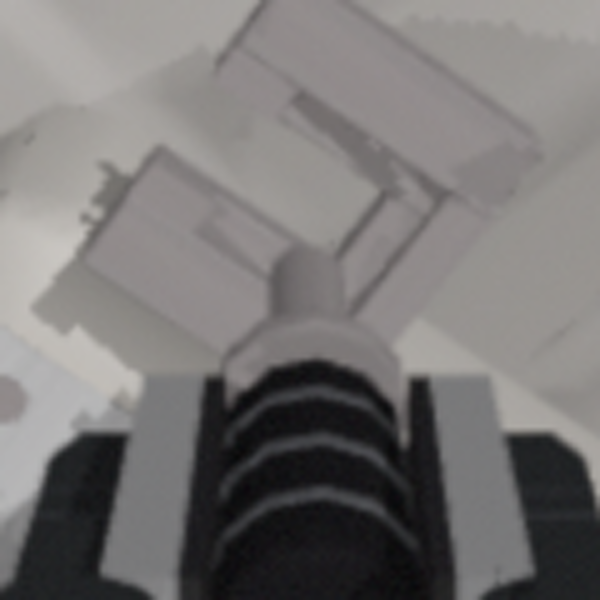

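View pics/s5c.png

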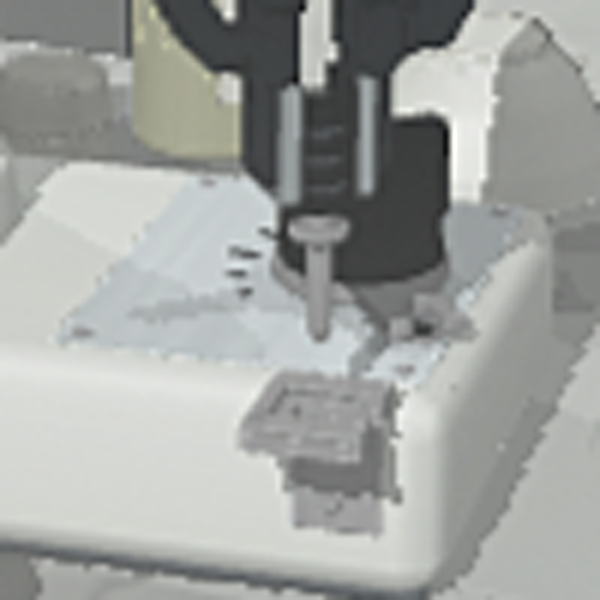

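```bash
python3 - <<'E'
from h import *
np.set_printoptions(precision=4,suppress=True)
u=np.array([np.cos(.153),np.sin(.153),0]);v=np.array([-u[1],u[0],0])
f=lambda x,y,z:onz('w5',260+(x+.5)/5-.5,205+(y+.5)/5-.5,z)
print(f(448,192,.083)-.011*(u+v),f(393,190,.08)-.006*(u+v),f(300,92,.083)+.011*(u-v))
M=R.from_rotvec([1.215,2.895,0]).as_matrix();tx,ty=M[:,0],M[:,1]
P=np.array([.4926,.1028,0]);z=np.array([0,0,1.])
t=lambda X:(proj('w5',X)-[260,205]+.5)*5-.5
C=P
print('collar far edge',t(C+.009*tx+.139*z),'tip far',t(C+.003*tx+.103*z),'collar sides',t(C-.009*ty+.139*z),t(C+.009*ty+.139*z),'shank',t(C-.004*ty+.115*z),t(C+.004*ty+.115*z))
print(rel(.0006,.0013,0))
E
```

```text
[0.4929 0.1036 0.083 ] [0.493  0.1044 0.08  ] [0.4936 0.1035 0.083 ]
collar far edge [310.5998 318.23  ] tip far [311.3933 247.2713] collar sides [211.5665 410.0569] [409.9401 410.0631] shank [272.2856 313.6123] [350.1597 313.6051]
[0.0025 0.0067 0.    ]
```

```bash
python3 -m jog '[0,0,0,0.004,0.011,0,0, 0,0,0,0.004,0.011,0.05,0, 0,0,0,0.004,0.011,0.1,0, 0,0,0,0.004,0.011,0.15,0, 0,0,0,0.004,0.011,0.2,0, 0,0,0,0.004,0.011,0.2,0]' 30; python3 - <<'E'
from h import *
snap('wrist','w6');snap('side','s6')
s=cv2.imread('pics/w6.png')[205:325,260:380]
s2=cv2.imread('pics/s6.png')[220:320,280:380]
cv2.imwrite('pics/w6c.png',np.hstack([cv2.resize(x,(400,400),interpolation=cv2.INTER_CUBIC) for x in (s,s2)]))
E
```

```text
clock: 5.0
tcp_pos: [0.4926, 0.1045, 0.108]
orientation: [-1.216, -2.896, 0.003]
contact_force: [0.4, 0.5, -1.1]
grip_width: 0.0152
```

View pics/w6c.png

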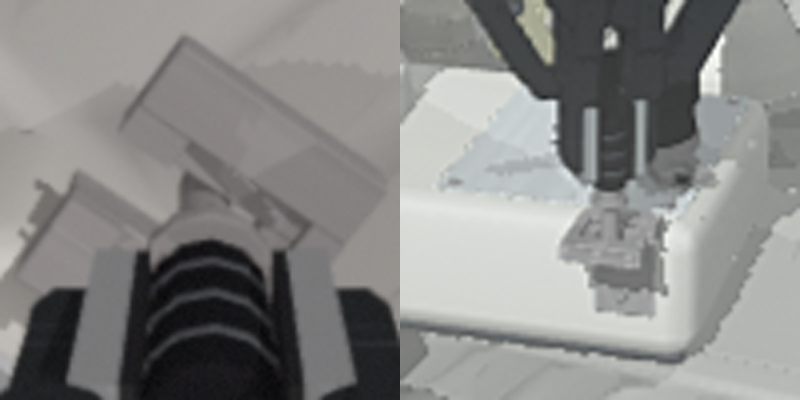

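The shank is in the notch with no side force. Lowering to the seat.

```bash
python3 -m jog '[0,0,0,-0.003,0,0.025,0, 0,0,0,-0.003,0,0.05,0, 0,0,0,-0.003,0,0.07,0, 0,0,0,-0.003,0,0.08,0, 0,0,0,-0.003,0,0.085,0]' 30; python3 - <<'E'
from h import *
snap('wrist','w7');snap('side','s7')
s=cv2.imread('pics/w7.png')[205:325,260:380]
s2=cv2.imread('pics/s7.png')[220:320,280:380]
cv2.imwrite('pics/w7c.png',np.hstack([cv2.resize(x,(400,400),interpolation=cv2.INTER_CUBIC) for x in (s,s2)]))
E
```

```text
clock: 5.6
tcp_pos: [0.4939, 0.1043, 0.0925]
orientation: [1.216, 2.895, -0.001]
contact_force: [-3.8, -1.3, 10.7]
grip_width: 0.0149
```

View pics/w7c.png

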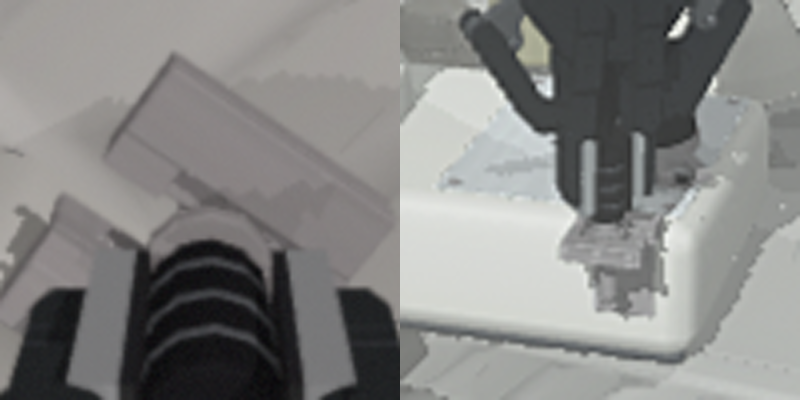

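It's bottomed at the predicted TCP height (0.0925) with 11 N. Releasing.

```bash
python3 -m jog '[0,0,0,0,0,0,0.22, 0,0,0,0,0,0,0.3, 0,0,0,0,0,0,0.4, 0,0,0,0,0,0,0.5, 0,0,0,0,0,0,0.5, 0,0,0,0,0,-0.1,0.5, 0,0,0,0,0,-0.25,0.5, 0,0,0,0,0,-0.4,0.5, 0,0,0,0,0,-0.4,0.5]' 30; python3 - <<'E'
from h import *
snap('wrist','w8');snap('side','s8')
s2=cv2.imread('pics/s8.png')[220:320,280:380]
w=cv2.imread('pics/w8.png')[150:350,220:420]
cv2.imwrite('pics/w8c.png',np.hstack([cv2.resize(x,(400,400),interpolation=cv2.INTER_CUBIC) for x in (w,s2)]))
E
```

```text
clock: 6.6
tcp_pos: [0.4964, 0.1052, 0.1764]
orientation: [1.215, 2.89, 0.006]
contact_force: [0.7, 0.6, -0.5]
grip_width: 0.0429
```

View pics/w8c.png

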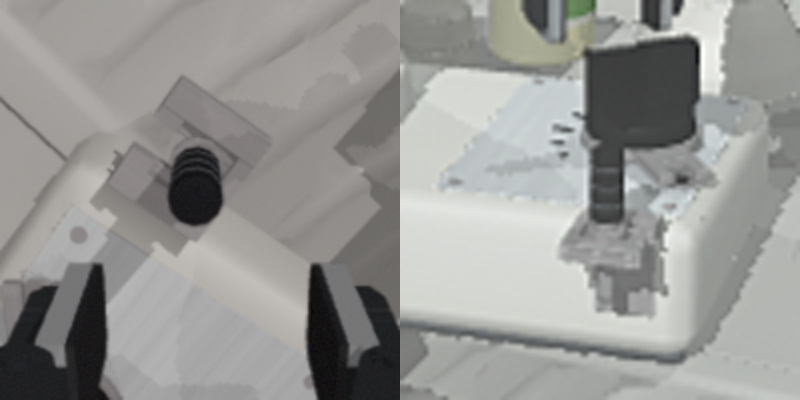

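```bash
python3 - <<'E'
from h import *
np.set_printoptions(precision=4,suppress=True)
print(onz('w8',317,251.5,.122), onz('w8',317,251.5,.125))
o=r.get_obs();M=R.from_rotvec(o['orientation']).as_matrix();print(M, rel(.5262-o['tcp_pos'][0],-.0095-o['tcp_pos'][1],0), np.arctan2(M[1,1],M[0,1]))
for z in(.084,.122):print(proj('s8',[.4931,.1039,z]),proj('w8',[.4931,.1039,z]))
E
```

```text
[0.4935 0.1046 0.122 ] [0.4928 0.1054 0.125 ]
[[-0.6999  0.7143  0.0022]
 [ 0.7143  0.6999 -0.0005]
 [-0.0019  0.0012 -1.    ]] [-0.5191 -0.2842  0.0006] 0.7752225230024806
[331.8192 276.098 ] [316.2727 232.8249]
[331.9799 256.6475] [315.5603 251.825 ]
```

Pin top ray gives (0.4935,0.1046) at z=0.122, within 1 mm of the seat, so it is upright and seated. Next I'll go above the dial and rotate.

```bash
python3 -m jog '[0,0,0.04,-0.05,-0.03,-0.1,0.6, 0,0,0.085,-0.15,-0.08,-0.15,0.6, 0,0,0.13,-0.25,-0.14,-0.15,0.6, 0,0,0.175,-0.35,-0.2,-0.15,0.6, 0,0,0.22,-0.45,-0.25,-0.15,0.6, 0,0,0.265,-0.519,-0.284,-0.15,0.6, 0,0,0.31,-0.519,-0.284,-0.15,0.6, 0,0,0.355,-0.519,-0.284,-0.15,0.6, 0,0,0.4,-0.519,-0.284,-0.1,0.6, 0,0,0.45,-0.519,-0.284,-0.05,0.6, 0,0,0.4975,-0.519,-0.284,0,0.6, 0,0,0.4975,-0.519,-0.284,0,0.6]' 30; python3 - <<'E'
from h import *
snap('wrist','w9')
E
```

```text
clock: 7.9
tcp_pos: [0.5243, -0.0095, 0.1706]
orientation: [2.904, 1.197, -0.005]
contact_force: [-0.3, 1.0, 0.2]
grip_width: 0.0514
```

View pics/w9.png

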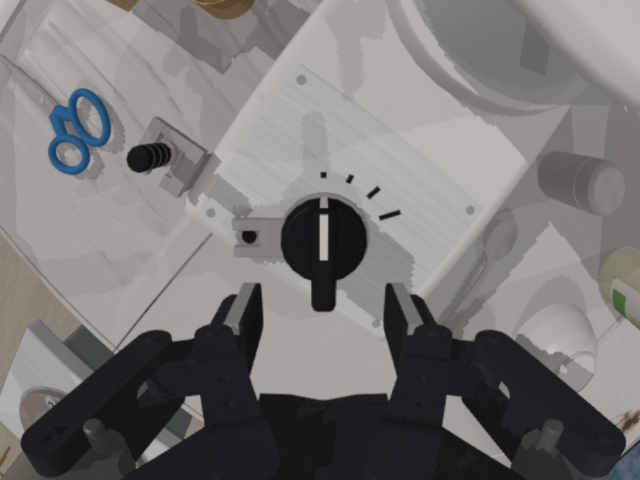

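```bash
python3 - <<'E'
from h import *
np.set_printoptions(precision=4,suppress=True)
o=r.get_obs();M=R.from_rotvec(o['orientation']).as_matrix();print(o['tcp_pos'],o['joints'],np.arctan2(M[1,1],M[0,1]))
a=onz('w9',323.5,200,.130);b=onz('w9',322.5,308,.130);print(a,b,(a+b)/2,np.linalg.norm(a-b),np.arctan2(*(a-b)[[1,0]]))
d=np.array([.7083,.7059,0]);A=np.array([.5262,-.0095,.130])
print(proj('w9',A+.03*d),proj('w9',A-.03*d))
print(onz('w9',(281+367)/2,238,.096))
E
```

```text
[ 0.5249 -0.0095  0.1715] [-0.2333  0.3025  0.1585  1.9805 -0.0602  0.8646 -0.8277] -0.7850174771063612
[0.5502 0.0145 0.13  ] [ 0.5068 -0.0279  0.13  ] [ 0.5285 -0.0067  0.13  ] 0.060653570170910276 0.7730663237338752
[323.5664 207.703 ] [323.7175 313.2162]
[ 0.5289 -0.0072  0.096 ]
```

Bar is at column 323, centred between the pads (262 and 386), and the pin is still hanging in the holder at about (150,157). Descending and gripping.

```bash
python3 -m jog '[0,0,0,0.013,0.004,0.1,0.6, 0,0,0,0.013,0.004,0.2,0.6, 0,0,0,0.013,0.004,0.3,0.6, 0,0,0,0.013,0.004,0.335,0.6, 0,0,0,0.013,0.004,0.335,0.4, 0,0,0,0.013,0.004,0.335,0.3, 0,0,0,0.013,0.004,0.335,0.2, 0,0,0,0.013,0.004,0.335,0.1, 0,0,0,0.013,0.004,0.335,0, 0,0,0,0.013,0.004,0.335,0, 0,0,0,0.013,0.004,0.335,0]' 50; python3 - <<'E'
from h import *
o=r.get_obs();print(o['moment'])
snap('wrist','w10')
E
```

```text
clock: 9.05
tcp_pos: [0.527, -0.0073, 0.1057]
orientation: [-2.901, -1.204, 0.002]
contact_force: [-4.6, 3.1, 5.6]
grip_width: 0.0133
[ 0.53415852  0.85666065 -0.09431373]
```

View pics/w10.png

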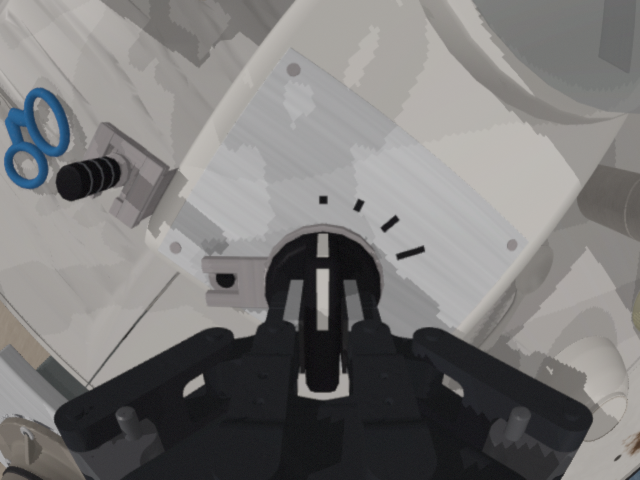

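Bar is gripped (13 mm opening) near the axis. Turning clockwise.

```bash
python3 -m jog '[0,0,0.04,0,0,0,0, 0,0,0.08,0,0,0,0, 0,0,0.12,0,0,0,0, 0,0,0.16,0,0,0,0, 0,0,0.2,0,0,0,0, 0,0,0.24,0,0,0,0, 0,0,0.27,0,0,0,0, 0,0,0.27,0,0,0,0]' 50; python3 - <<'E'
from h import *
o=r.get_obs();M=R.from_rotvec(o['orientation']).as_matrix();print(o['moment'],o['joints'],np.arctan2(M[1,1],M[0,1]))
snap('wrist','w11')
E
```

```text
clock: 9.9
tcp_pos: [0.5277, -0.0094, 0.1059]
orientation: [3.137, -0.102, 0.001]
contact_force: [4.7, -6.9, -7.8]
grip_width: 0.013
[-1.31232055 -0.69295444  0.02018484] [-0.38667424  0.41639185  0.354597    2.03624288 -0.20974511  0.72296513
 -1.5379136 ] -1.6359918984198745
```

View pics/w11.png

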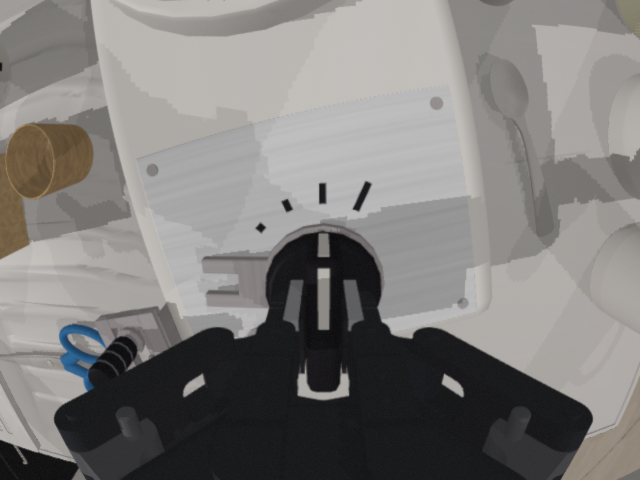

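Pointer lines up with the second mark (323,193). Continuing to the end stop.

```bash
python3 -m jog '[0,0,0.035,0,0,0,0, 0,0,0.07,0,0,0,0, 0,0,0.105,0,0,0,0, 0,0,0.14,0,0,0,0, 0,0,0.15,0,0,0,0, 0,0,0.15,0,0,0,0, 0,0,0.15,0,0,0,0]' 60; python3 - <<'E'
from h import *
o=r.get_obs();M=R.from_rotvec(o['orientation']).as_matrix();print(o['moment'],o['joints'],np.arctan2(M[1,1],M[0,1]))
snap('wrist','w12');snap('side','s12')
s2=cv2.imread('pics/s12.png')[180:330,260:410];cv2.imwrite('pics/s12c.png',cv2.resize(s2,None,fx=4,fy=4,interpolation=cv2.INTER_CUBIC))
E
```

```text
clock: 10.65
tcp_pos: [0.5273, -0.0107, 0.1059]
orientation: [3.027, -0.82, 0.002]
contact_force: [0.1, -4.9, -5.7]
grip_width: 0.0126
[-1.09967976 -0.02573394  1.58599784] [-0.47910399  0.43288051  0.47460254  2.04254732 -0.28386012  0.72944805
 -1.92847671] -2.099965636241419
```

View pics/w12.png

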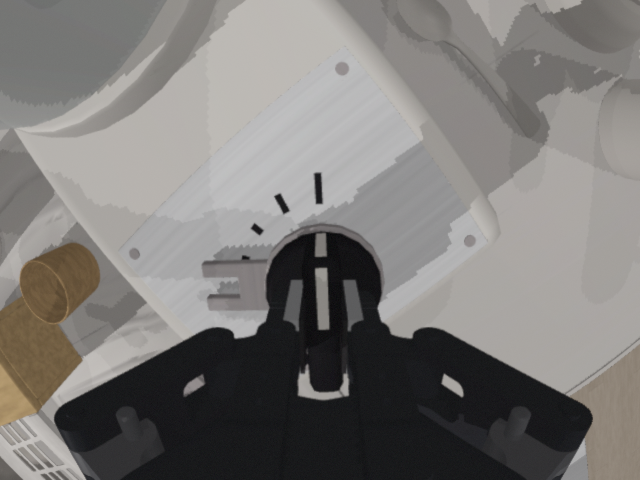

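View pics/s12c.png

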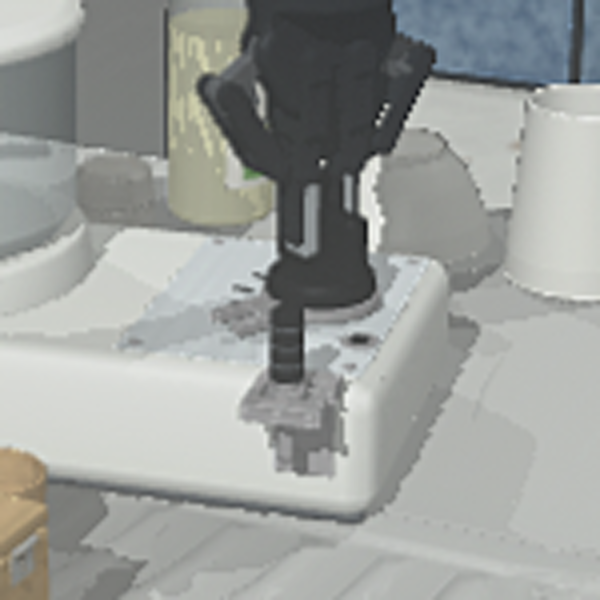

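```bash
python3 -m jog '[0,0,0.001,0,0,0,0, 0,0,0.001,0,0,0,0, 0,0,0.001,0,0,0,0, 0,0,0.001,0,0,0,0, 0,0,0.001,0,0,0,0]' 60; python3 - <<'E'
from h import *
o=r.get_obs();M=R.from_rotvec(o['orientation']).as_matrix();print(o['moment'],np.arctan2(M[1,1],M[0,1]))
snap('wrist','w13')
a=onz('w13',342,69,.0755)
E
```

```text
clock: 11.25
tcp_pos: [0.5273, -0.0107, 0.1059]
orientation: [3.026, -0.824, 0.002]
contact_force: [1.0, -4.3, -5.9]
grip_width: 0.0131
[-0.61395759 -0.14859919  1.59648709] -2.1022830415618587
```

View pics/w13.png

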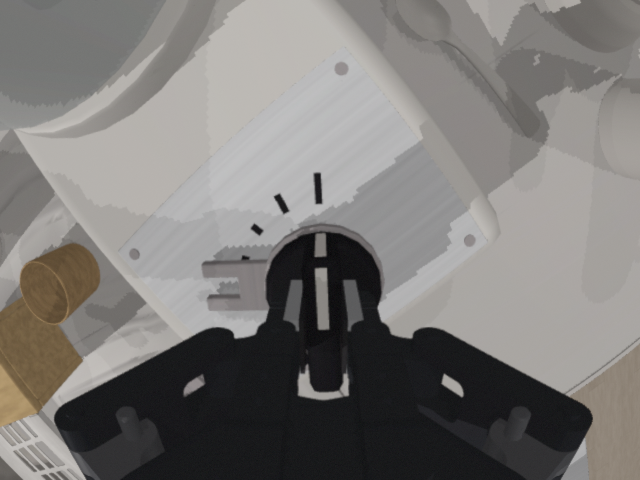

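Pointer is on the third mark (319,187) and the reading is stable, with about 1.6 N m against the stop. Handing in while holding.

```bash
python3 - <<'E'
from bench import r
r.hand_in();print(r.get_obs()['moment'],r.get_obs()['clock'])
E
```

```text
the job is handed in; nothing more can be done
the job is handed in; nothing more can be done
```

I pulled the lock pin out, hung it in the holder's U-notch and let go. I then turned the dial clockwise past both clicks to the third position. I handed in at about 11.3 s with the fingers still holding it there.

- **Pin:** it bottomed at the expected height with about 11 N. After release, its top was within about 1 mm of directly above the seat, so it is upright. The last side picture, taken with the dial at the stop, still showed it upright in the holder.
- **Dial:** the pointer was on the third mark and steady, with about 1.6 N m holding it against the stop. That is far more than the 0.15 N m needed. I tried to ease it and the torque did not drop. The tool had turned about 1.32 rad against the 1.26 rad stop, and the picture shows the bar lagging the fingers by a few hundredths of a radian.
- **Disagreement:** the dial-axis estimates from different pictures differed by about 3 mm. I gripped near their average, and side forces while turning stayed under 10 N.
- **Other things on the worktop:** I saw no sign that any had moved, though I did not measure them.

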